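# Slide a soft bowl off the banding wheel onto a narrow ware board

## Task

The clay bowl on the banding wheel is still soft, and the white slip on its lip and inside is wet: move it onto the narrow wooden ware board beside the wheel without gripping, lifting or tipping it and without touching the slip. First bring the board along its bricks until its end butts against the wheel head, with the cup riding on it undisturbed; then slide the bowl off the wheel and across the joint with a gentle push low on its bare outside, until its whole foot stands on the board, clear of the cup. Leave the clay figure and the brush jar alone.

Things in the scene. Friction and masses are not known exactly. Their poses are not given: they have to be found in the camera images.
- bowl: Small conical bowl of soft brown clay, 0.2 to 0.45 kg, on the wheel head. Flat foot 50 mm across; wall flares straight from the foot to 98 mm across at the lip, 64 mm up. Origin: centre of underside; yaw means nothing. Friction on wheel and board 0.45 to 0.75. Only its bare outside below the slip may be touched: fingers leaning 35 to 45 degrees reach in under the lip. Over 12 N dents it.
- slip: Wet white slip coating on the bowl: the whole inside, and round the lip a band 100 mm across that runs over the edge and down the outside, from 66 to 52 mm above the bowl's underside. Same origin and axes as the bowl. It smears at a touch.
- wheel: Banding wheel: fixed grey cast foot 156 mm across and column; on it a round aluminium head 230 mm across and 12 mm thick, its flat top 84 mm above the table, which turns freely about the upright axis (about 0.02 N m). Origin: on the axis at table height. Its x axis points horizontally towards the ware board.
- wheel_axis (a point): Centre of the wheel head's top face, 84 mm above the table.
- bricks: Two fixed cream firebricks, each 64 mm (x) by 114 mm (y) by 64 mm high, centred at x = -80 and +80 mm; origin between them at table height. x points away from the wheel, and lies nearly on a line through its axis.
- board: Loose wooden ware board 280 (x) by 70 (y) by 18 mm thick, 0.35 kg, flat across the two bricks; its top is 82 mm above the table, 2 mm below the wheel head's top. Origin: centre of underside; x along it, away from the wheel. Starts 25 to 60 mm short of the wheel head. Can be gripped across its width from above; dragging it with the cup takes 2 to 5 N.
- board_end (a point): Middle of the top edge of the board's end that faces the wheel (board frame x = -140 mm, z = 18 mm).
- cup: Straight grey clay cup, 52 mm across the foot, 60 mm at the rim, 55 mm tall, 0.16 kg, standing loose near the far end of the board (board frame x about +95 mm). Origin: centre of its underside.
- figure: Little standing clay figure, 48 mm body, arms 68 mm across, 110 mm tall, on the table. Origin: centre of its underside.
- jar: Blue brush jar 68 mm across and 85 mm high with brushes up to 160 mm, on the table. Origin: centre of its underside.
Not all that is in view belongs to the job. What is shaped like the bowl but green is not meant. Several things have the shape of the wheel; the one meant has the colours described above.

How it is judged (in metres and radians):
On the way:
1. the end of the board is up against the wheel head (gap under 6 mm) while the bowl is still on the wheel (horizontal distance between board_end and wheel_axis below 0.121 m and horizontal distance between bowl and wheel_axis below 0.1 m), for 0.2 s.
At the end, for the whole second after the job is handed in: The bowl stands at rest, upright, with its whole foot on the board (within 11 mm of the board's middle line, at least 24 mm from its near end), short of the cup; the board lies flat on its bricks with its end still within 15 mm of the wheel head; the cup stands on the board (y of bowl in the frame of board between -0.011 and 0.011 m and x of bowl in the frame of board between -0.116 and 0.01 m and z of bowl in the frame of board between 0.015 and 0.021 m and angle between each of bowl, cup's own z axis and vertical below 0.05 rad and linear speed of bowl below 0.01 m/s and angle between board's own z axis and vertical below 0.03 rad and horizontal distance between board_end and wheel_axis below 0.13 m and height (world z) of board between 0.06 and 0.068 m and z of cup in the frame of board between 0.015 and 0.021 m); the robot touches nothing.
It fails at once if the bowl is tipped more than 10 degrees or lifted more than 12 mm above the wheel head (angle between bowl's own z axis and vertical above 0.175 rad or height (world z) of bowl above 0.096 m).
It fails at once if the bowl is gripped or dented (more than 12 N from the robot) (contact force between bowl and the fingers above 12 N or contact force between bowl and the arm above 12 N).
It fails at once if the wet slip is touched by the robot (contact force between slip and the fingers above 0.3 N or contact force between slip and the arm above 0.3 N).
It fails at once if the cup is touched by the robot or the bowl, tipped, or shifted off its place near the end of the board (contact force between cup and the fingers above 0.5 N or contact force between cup and the arm above 0.5 N or contact force between cup and bowl above 0.5 N or angle between cup's own z axis and vertical above 0.15 rad or x of cup in the frame of board below 0.065 m or x of cup in the frame of board above 0.125 m).
It fails at once if the figure or the jar is moved by more than 15 mm (distance of any of figure, jar from where it was at the start of the episode above 0.015 m).
It also fails if it takes over 67 s, if anything falls off the work surface, if the arm or the gripper's body presses on something with over 40 N, if the wrist force passes 120 N, or if a joint passes its speed limit or range.

## Robot

A 6-joint arm with a two-finger parallel gripper is mounted at the origin on the work surface. World frame = base frame: x ahead of the robot, y to its left, z up, the work surface at z = 0. Lengths are in mm, angles in rad, forces in N, time in s.
With the tool pointing down it reaches from about 350 to 775 mm from the base axis. Payload 7.3 kg.
Tool frame: the origin (TCP) lies on the centre line of the jaws, within the pads' length; the fingertips stand 14 mm ahead of it and the grasp point (between the pads) lies 5 mm behind it; z points along the fingers, y is the line along which they close (so a half turn about z gives the same grasp; the last joint's range is limited). The gripper opens to 92 mm and grips with 3 to 60 N. Pads are 19 mm wide; open, the fingers measure 130 mm over their backs; the gripper's body (75 mm by 190 mm) begins 47 mm behind the grasp point.
Start: joints at [0.958, 0.342, 1.524, -0, 1.275, -0.146], TCP at [236.255, 468.857, 240.741] pointing down, gripper open.
Joint ranges: [-2.53, 2.53], [-0.77, 2.02], [0.04, 2.7], [-1, 4.14], [0.28, 2.66], [-3.11, 3.11]. Speed limits (rad/s): [2.57, 2.57, 3.14, 3.14, 3.14, 3.14].

## Interface

Orientations are given as [roll, pitch, yaw] about the fixed x, y, z axes, in that order (R = Rz(yaw) Ry(pitch) Rx(roll)).
In Python, from plant import get_obs, capture, bot, spot_in, trace, pinpoint gives the robot as it stands.
- The arm moves only by the tool play_rows, never from a script. Its argument "rows" is a list of rows, each a list of 2 entries, a list of its own where there are three numbers: the shift along the world's x, y, z in units of 3 cm (1.0 is 3 cm), then the turn, a rotation vector about the world's x, y, z in units of 8 degrees (1.0 is 8 degrees). A call has 1 to 12 rows; each row shifts and turns the commanded pose from where the row before left it; what a row does not reach is not made up. A row lasts 1/8 s, in which the tool goes at most 62.5 mm and 10.7 degrees, less where a joint would pass 70% of its speed; a pose out of reach is approached as far as the arm can. A call with a number of a shift or a turn outside -1 to 1 is refused whole. A call with a gripper value outside its range is refused whole. "hand" is the opening, from -1 (shut) to 1 (fully open), set as the call begins (left out, the last holds). The fingers move at their own pace and stop on an object; the grip force is fixed at half the most. Time passes only in rows, so rows that do not move let the fingers close. It gives the time, the measured TCP pose, the force, the opening and the grip force at its end, in the units of the state.
- get_obs(): the state, without advancing time (a new reading comes with each control period).
- capture(name): name is "side" or "top"; returns a dict with "frame" (480x640x3 uint8, red, green, blue), "fov_y" (degrees; the focal length in pixels is half the picture's height over the tangent of half this angle, whatever the lens; pixels are square), "cx", "cy" (the principal point, pixels), "rvec" (rotation vector, rad) and "tvec" (3), from world to camera coordinates, as OpenCV has them. Camera axes: x right, y down, z forward; pixel columns grow to the right and rows downward; lengths in mm; the calibration is good to about 2 mm. A picture is of the moment at which its call begins. There is no depth.
- bot.close_job(): hands the job in; it is judged then, once.
Trained networks look in the newest picture that a camera, given by its name, has taken for a name from the list of things; names that differ only in an ending like _2 or _b are one class to them, and where a whole thing is asked for, a point or a joint stands for the part that bears it (a point fixed in the world has none). Each returns a list of dicts, best first, with "p" (0 to 1); they miss things now and then, are a little off and sometimes report something else, mostly with a low value. They report only what shows in the picture. A call takes as long as a camera call. They do not tell look-alikes from the thing itself.
- spot_in(query, camera): "at" ([row, column] in pixels, amid what is visible of it).
- trace(query, camera): "mask" (480x640 bool, what is visible of it) and "at" ([row, column] in pixels, amid what is visible of it).
- pinpoint(query, camera): "at" ([row, column] in pixels: a listed point, or the origin of a listed thing).
The state is a dict: "time": time; "joint_positions": joint angles; "dq": joint speeds; "tau": joint torques, N m; "tool_pos": TCP position; "tcp_rot": TCP orientation; "contact_force": force on the tool from outside, world axes, zero at the start; "moment": the same for the moment, N m; "grip_width": finger opening in mm; "finger_force": force on a finger pad.
Only numpy, scipy, OpenCV 4.12 (cv2) and the standard library are available. Lean on these libraries where they do the work, as an engineer would, in place of code of your own. Each camera call takes 0.05 s, during which the arm holds its last target. There are 200 camera calls.

## Working session

There is one attempt and no reset: what is moved stays moved. The work goes in short steps, Python scripts to look and compute and a tool call to move; the robot and the scene stay as the last step left them, time stands still between calls to the robot, and variables do not carry over. Pictures are saved under pics/ and viewed, at most 11 in all, crops included, and the job is handed in when it is done.

Besides the shell and the picture viewer there is one more tool, called after ">>>" as a command line: name --argument value ..., lists and objects as JSON in quotes. play_rows: Moves the arm, as the interface text tells. Shifts and turns lie within -1 to 1; 1 stands for 3 cm of shift or 8 degrees of turn. Its arguments: {"type":"object","properties":{"rows":{"type":"array"},"hand":{"type":"number"}},"required":["rows"]}

```bash
mkdir -p pics; cat > h.py <<'E'
import numpy as np, cv2
from plant import get_obs, capture, bot, spot_in, trace, pinpoint
def ray(c,rc):
    R,_=cv2.Rodrigues(np.array(c['rvec'],float)); t=np.array(c['tvec'],float).ravel()
    f=240/np.tan(np.radians(c['fov_y'])/2)
    d=R.T@np.array([(rc[1]-c['cx'])/f,(rc[0]-c['cy'])/f,1]); return -R.T@t,d
def onz(c,rc,z):
    o,d=ray(c,rc); return o+d*(z-o[2])/d[2]
def proj(c,p):
    R,_=cv2.Rodrigues(np.array(c['rvec'],float)); q=R@np.array(p,float)+np.array(c['tvec'],float).ravel()
    f=240/np.tan(np.radians(c['fov_y'])/2); return [c['cy']+f*q[1]/q[2],c['cx']+f*q[0]/q[2]]
E
python3 - <<'E'
from h import *
np.set_printoptions(precision=1,suppress=True)
cs={}
for n in('top','side'):
    c=cs[n]=capture(n); cv2.imwrite(f'pics/{n}0.png',c['frame'][:,:,::-1])
    print(n,c['fov_y'],c['cx'],c['cy'],ray(c,(240,320)))
Z=dict(bowl=84,wheel=0,wheel_axis=84,bricks=0,board=64,board_end=82,cup=82,figure=0,jar=0)
for n in cs:
  for q,z in Z.items():
    for r in pinpoint(q,n)[:3]: print(n,q,round(r['p'],2),np.array(r['at']),onz(cs[n],r['at'],z))
E
```

```text
top 51.21052277925348 326.34100611207987 240.16336307484332 (array([ 291.8,  -74.4, 1090. ]), array([ 0.2,  0. , -1. ]))
side 50.23594969780017 320.3836725098962 240.08021155751675 (array([ 197.8, -810.5,  702.6]), array([ 0.3,  0.8, -0.6]))
top bowl 0.92 [320.1 362.7] [ 334.3 -142.9   84. ]
top bowl 0.71 [255.8 473.9] [ 458.9 -373.6   84. ]
top wheel 0.97 [365.2 472.9] [ 239.  -377.9    0. ]
top wheel 0.7 [218.1 363.2] [ 563.6 -157.7    0. ]
top wheel_axis 0.81 [369.5 487.8] [ 234.3 -382.8   84. ]
top wheel_axis 0.68 [206.  365.6] [ 568.5 -157.2   84. ]
top bricks 0.69 [195.9 285.3] [619.2  16.7   0. ]
top board 0.85 [186.4 224. ] [623.9 142.5  64. ]
top board_end 0.63 [195.7 288.1] [594.8   4.   82. ]
top board_end 0.48 [206.7 364.3] [ 567.6 -154.6   82. ]
top cup 0.78 [178.3 182.6] [637.9 226.5  82. ]
top figure 0.76 [151.6 319. ] [723.6 -61.4   0. ]
top figure 0.57 [138.2 385.9] [ 753.1 -217.     0. ]
top jar 0.96 [137.7 381.6] [ 754.5 -207.1    0. ]
side bowl 0.8 [288.7 359.6] [ 509.8 -186.6   84. ]
side bowl 0.18 [270.  377.7] [ 563.7 -150.8   84. ]
side wheel 0.71 [453.3 240.6
[... 223 characters left out ...]
 [ 561.2 -154.6   84. ]
side wheel_axis 0.51 [302.1 374.1] [ 518.8 -227.8   84. ]
side bricks 0.66 [228.3 348.4] [617.3 105.2   0. ]
side bricks 0.58 [197.5 346.3] [668.4 236.3   0. ]
side board 0.8 [197.5 346.6] [626.2 140.6  64. ]
side board 0.43 [299.9 372.5] [ 529.  -202.7   64. ]
side board 0.32 [256.9 424.9] [ 682.3 -126.9   64. ]
side board_end 0.82 [224.6 357.6] [592.1   3.8  82. ]
side board_end 0.66 [291.6 357.2] [ 503.5 -190.1   82. ]
side cup 0.87 [174.4 339. ] [640.  221.2  82. ]
side cup 0.4 [288.  360.3] [ 512.8 -183.3   82. ]
side figure 0.97 [258.8 425.1] [727.8 -64.5   0. ]
side jar 0.94 [298.  473.8] [ 753.8 -210.7    0. ]
side jar 0.33 [287.6 361.3] [ 556.8 -100.     0. ]
```

```bash
ls; python3 -c "
import cv2,numpy as np
a=cv2.imread('pics/top0.png');b=cv2.imread('pics/side0.png');cv2.imwrite('pics/both0.png',cv2.resize(np.vstack([a,b]),(800*1//1*600//800,800))[:600] if 0 else a)"
```

```text
h.py
pics
```

View pics/top0.png

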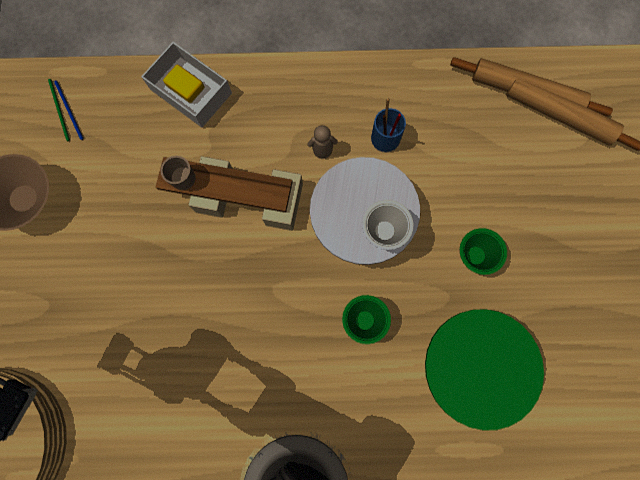

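View pics/side0.png

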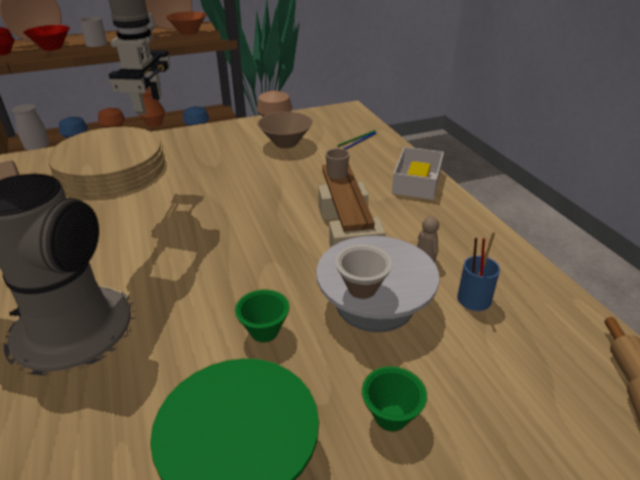

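Candidates for the wheel: a grey/aluminium disc at top (210,365) and a green disc at (370,487). The aluminium one fits. Candidates for the bowl: brown with a white inside at top (226,388), plus green ones at (320,363) and (252,484). The brown and white one standing on the grey wheel fits. I'll confirm this in a crop and refine the measurements.

```bash
python3 - <<'E'
from h import *
np.set_printoptions(precision=2,suppress=True)
t=capture('top'); s=capture('side')
cv2.imwrite('pics/crop.png',cv2.resize(t['frame'][130:290,140:440,::-1],None,fx=2.6,fy=2.6,interpolation=cv2.INTER_CUBIC))
o=get_obs(); print(o['tool_pos'],o['tcp_rot'],o['grip_width'],o['contact_force'])
hsv=cv2.cvtColor(t['frame'],cv2.COLOR_RGB2HSV)
def planes(c,mask,z):
    cn=max(cv2.findContours(mask.astype(np.uint8),cv2.RETR_EXTERNAL,cv2.CHAIN_APPROX_NONE)[0],key=cv2.contourArea)[:,0]
    return np.array([onz(c,(v,u),z)[:2] for u,v in cn])
for q,z,cam in (('wheel',84,t),('bowl',150,t),('slip',150,t),('board',82,t),('cup',137,t),('bowl',150,s),('slip',150,s),('board',82,s)):
    n='top' if cam is t else 'side'
    for r in trace(q,n)[:4]:
        P=planes(cam,r['mask'],z).astype(np.float32)
        (cx,cy),(w,h),a=cv2.minAreaRect(P); c2,rad=cv2.minEnclosingCircle(P)
        print(n,q,round(r['p'],2),np.array(r['at']),'rect',np.array([cx,cy,w,h,a]),'circ',np.array(c2),rad)
        if q=='board':
            print(cv2.boxPoints(((cx,cy),(w,h),a)))
for n,c in (('top',t),('side',s)):
    for q,z in (('board_end',82),('wheel_axis',84),('bowl',84),('bricks',0),('slip',84)):
        for r in pinpoint(q,n)[:3]: print(n,q,round(r['p'],2),np.array(r['at']),onz(c,r['at'],z)[:2])
E
```

```text
[236.27 468.86 240.72] [3.14 0.   2.67] 92.59176815501758 [-0.14  0.03 -0.13]
top wheel 0.94 [201.1 357.8] rect [ 561.88 -154.77  227.61  229.97   61.19] circ [ 560.54 -154.99] 116.32259368896484
top wheel 0.8 [369.9 486.2] rect [ 236.18 -375.68  229.71  226.3    88.81] circ [ 236.61 -375.87] 115.64096069335938
top bowl 0.63 [224.  385.4] rect [ 512.94 -192.71   94.62   97.17   87.99] circ [ 512.27 -192.69] 49.27617645263672
top bowl 0.63 [319.  367.1] rect [ 333.79 -144.71   89.24   88.08   88.81] circ [ 333.33 -144.9 ] 45.067047119140625
top bowl 0.61 [251.7 482.1] rect [ 456.95 -372.05   87.45   89.51   85.77] circ [ 456.33 -371.86] 45.48808288574219
top slip 0.84 [315.6 363.8] rect [ 333.79 -144.72   89.23   88.08   88.81] circ [ 332.81 -144.77] 45.50796127319336
top slip 0.8 [252.4 485.3] rect [ 456.1  -372.04   87.55   91.42   85.77] circ [ 456.46 -371.64] 46.45927047729492
top slip 0.61 [224.5 389.2] rect [ 512.98 -193.52   96.55   97.03   88.76] circ [ 512.71 -192.36] 50.1971321105957
top board 0.83 [186.7 237. ] rect [623.13 138.88 281.31  76.93  78.4 ] circ [618.9  139.72] 
[... 1563 characters left out ...]
230.7 381.9] [ 515.16 -188.78]
top bricks 0.58 [138.4 384.6] [ 752.66 -213.93]
top slip 0.81 [318.5 363. ] [ 337.4  -143.65]
top slip 0.64 [257.8 473.7] [ 454.75 -372.87]
top slip 0.61 [231.5 386.2] [ 513.29 -197.55]
side board_end 0.58 [223.9 356. ] [590.05   7.46]
side wheel_axis 0.88 [272.9 374.2] [ 553.8  -156.09]
side wheel_axis 0.68 [420.9 230.6] [ 230.36 -370.67]
side bowl 0.8 [419.4 388. ] [ 433.86 -447.16]
side bowl 0.77 [289.8 360. ] [ 509.25 -189.54]
side bowl 0.71 [335.1 265.3] [ 319.41 -233.82]
side bricks 0.82 [226.5 345.4] [613.61 114.77]
side slip 0.72 [300.6 372.5] [ 517.89 -223.36]
side slip 0.64 [332.  267.4] [ 324.53 -228.45]
side slip 0.63 [289.  360.7] [ 511.32 -188.03]
```

View pics/crop.png

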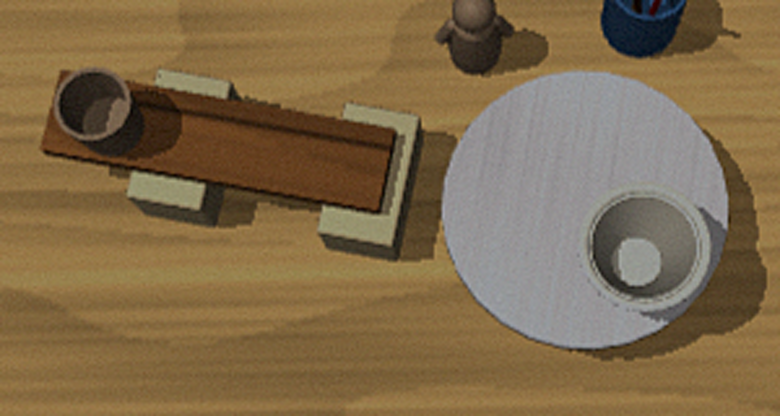

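The crop confirms it: the brown bowl with white slip stands on the aluminium wheel, and the board with the cup sits on the cream bricks (gap about 46 mm, yaw 78.4°). I'll start by moving above the board.

>>> play_rows --rows '[[[1,-1,0],[0,0,-0.8]],[[1,-1,0],[0,0,-0.8]],[[1,-1,0],[0,0,-0.8]],[[1,-1,0],[0,0,-0.8]],[[1,-1,0],[0,0,-0.8]],[[1,-1,0],[0,0,-0.8]],[[1,-1,0],[0,0,-0.8]],[[1,-1,0],[0,0,-0.8]],[[1,-1,0],[0,0,-0.8]],[[1,-1,0],[0,0,-0.8]],[[1,-1,-0.5],[0,0,-0.8]],[[0.7,-0.3,-0.5],[0,0,-0.5]]]' --hand 1

```text
time: 3.5
tool_pos: [588.6, 127.8, 210.4]
tcp_rot: [3.141, 0.0, 1.371]
contact_force: [-0.4, 0.7, -0.8]
grip_width: 91.7
finger_force: 0.0
```

>>> play_rows --rows '[[[0,0,0],[0,0,0]],[[0,0,0],[0,0,0]]]'

```text
time: 3.75
tool_pos: [586.8, 130.3, 211.1]
tcp_rot: [-3.141, -0.0, 1.378]
contact_force: [-0.4, -0.0, 0.1]
grip_width: 91.7
finger_force: 0.0
```

>>> play_rows --rows '[[[0.5,-0.5,0],[0,0,-0.07]],[[0.55,-0.5,0],[0,0,0]],[[0,0,-0.9],[0,0,0]],[[0,0,-0.9],[0,0,0]],[[0,0,-0.9],[0,0,0]],[[0,0,-0.7],[0,0,0]],[[0,0,0],[0,0,0]],[[0,0,0],[0,0,0]]]'

```text
time: 4.75
tool_pos: [619.7, 99.7, 110.1]
tcp_rot: [3.139, -0.0, 1.367]
contact_force: [0.8, 0.4, 0.5]
grip_width: 91.9
finger_force: 0.0
```

```bash
python3 - <<'E'
from h import *
o=get_obs(); print(o['tool_pos'],o['tcp_rot'],o['joint_positions'])
t=capture('top'); s=capture('side')
a=cv2.resize(t['frame'][120:270,130:330,::-1],(400,300)); b=cv2.resize(s['frame'][120:300,280:520,::-1],(400,300))
cv2.imwrite('pics/grip.png',cv2.resize(np.hstack([a,b]),(800,300)))
E
```

```text
[619.71749029  99.69374298 110.08406291] [ 3.13933701e+00 -4.65587980e-04  1.36663293e+00] [ 3.75263213e-02  6.45862671e-01  1.39368584e+00 -9.85526259e-05
  1.09974262e+00  2.41734867e-01]
```

View pics/grip.png

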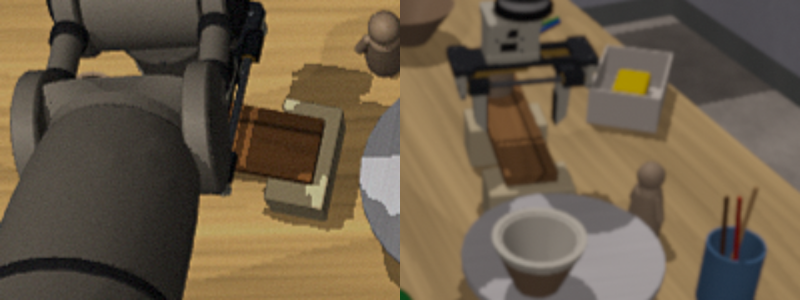

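The fingers straddle the board at side-picture columns 480 and 560, and nothing is touching. I'll lower and close.

>>> play_rows --rows '[[[0,0,-0.3],[0,0,0]],[[0,0,-0.3],[0,0,0]],[[0,0,-0.3],[0,0,0]],[[0,0,0],[0,0,0]],[[0,0,0],[0,0,0]]]'

```text
time: 5.48
tool_pos: [618.9, 99.9, 81.8]
tcp_rot: [3.141, -0.0, 1.367]
contact_force: [-0.1, 0.6, 0.4]
grip_width: 91.7
finger_force: 0.0
```

>>> play_rows --rows '[[[0,0,0],[0,0,0]],[[0,0,0],[0,0,0]],[[0,0,0],[0,0,0]],[[0,0,0],[0,0,0]],[[0,0,0],[0,0,0]],[[0,0,0],[0,0,0]]]' --hand -0.2

```text
time: 6.22
tool_pos: [617.8, 100.1, 82.0]
tcp_rot: [-3.14, 0.0, 1.367]
contact_force: [-5.3, 0.5, 4.7]
grip_width: 69.9
finger_force: 30.0
```

>>> play_rows --rows '[[[-0.02,-0.05,0],[0,0,0]],[[-0.03,-0.1,0],[0,0,0]],[[-0.03,-0.12,0],[0,0,0]],[[-0.03,-0.12,0],[0,0,0]],[[-0.03,-0.12,0],[0,0,0]],[[-0.03,-0.12,0],[0,0,0]],[[-0.03,-0.12,0],[0,0,0]],[[-0.03,-0.12,0],[0,0,0]],[[-0.03,-0.12,0],[0,0,0]],[[-0.03,-0.12,0],[0,0,0]],[[-0.03,-0.1,0],[0,0,0]],[[-0.02,-0.05,0],[0,0,0]]]'

```text
time: 7.72
tool_pos: [608.9, 61.8, 82.0]
tcp_rot: [3.141, -0.0, 1.366]
contact_force: [1.5, 4.4, 2.4]
grip_width: 69.5
finger_force: 30.0
```

```bash
python3 - <<'E'
from h import *
o=get_obs(); print(o['tool_pos'],o['contact_force'])
t=capture('top'); s=capture('side')
a=cv2.resize(t['frame'][150:250,200:350,::-1],(600,400),interpolation=cv2.INTER_CUBIC)
cv2.imwrite('pics/butt.png',a)
for c,n in((t,'top'),(s,'side')):
  for q,z in(('board_end',82),('wheel_axis',84),('cup',82)):
    for r in pinpoint(q,n)[:2]: print(n,q,round(r['p'],2),onz(c,r['at'],z)[:2])
E
```

```text
[608.88114097  61.83571795  81.99605583] [1.52223428 4.41967916 2.44495549]
top board_end 0.81 [595.9289785  -35.80057747]
top wheel_axis 0.86 [ 241.19000377 -380.44008731]
top wheel_axis 0.59 [ 561.03823444 -162.71118408]
side board_end 0.8 [587.20888727 -36.71195348]
side wheel_axis 0.73 [ 554.56801975 -154.50508508]
side wheel_axis 0.7 [ 230.31206918 -369.6385505 ]
```

View pics/butt.png

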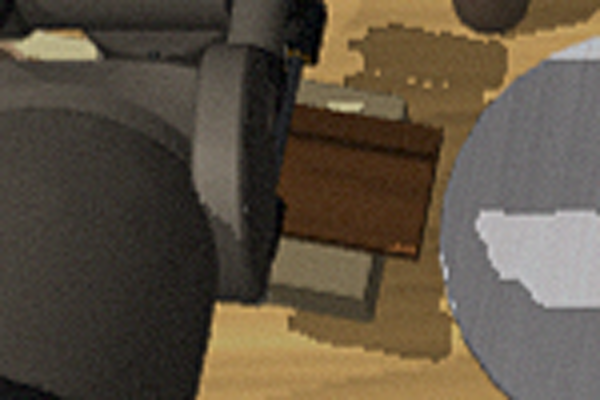

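The board end (crop column about 430) is roughly 7 mm short of the wheel (column 442). I'll creep it in.

>>> play_rows --rows '[[[-0.01,-0.05,0],[0,0,0]],[[-0.01,-0.05,0],[0,0,0]],[[-0.01,-0.05,0],[0,0,0]],[[-0.01,-0.05,0],[0,0,0]],[[0,0,0],[0,0,0]]]'

```text
time: 8.75
tool_pos: [607.4, 56.8, 82.0]
tcp_rot: [3.141, -0.001, 1.367]
contact_force: [0.8, 6.2, 5.4]
grip_width: 69.6
finger_force: 30.0
```

>>> play_rows --rows '[[[-0.01,-0.03,0],[0,0,0]],[[0,-0.03,0],[0,0,0]],[[0,0,0],[0,0,0]]]'

```text
time: 9.12
tool_pos: [607.0, 55.1, 82.0]
tcp_rot: [-3.142, -0.001, 1.367]
contact_force: [1.1, 5.9, 4.8]
grip_width: 69.6
finger_force: 30.0
```

>>> play_rows --rows '[[[-0.01,-0.03,0],[0,0,0]],[[0,-0.03,0],[0,0,0]],[[0,0,0],[0,0,0]]]'

```text
time: 9.5
tool_pos: [606.7, 54.1, 81.9]
tcp_rot: [-3.141, -0.002, 1.367]
contact_force: [1.0, 9.4, 5.3]
grip_width: 69.5
finger_force: 30.0
```

>>> play_rows --rows '[[[-0.01,-0.03,0],[0,0,0]],[[0,-0.03,0],[0,0,0]],[[0,0,0],[0,0,0]]]'

```text
time: 9.88
tool_pos: [606.7, 54.0, 82.0]
tcp_rot: [3.141, -0.005, 1.367]
contact_force: [3.9, 16.3, 5.0]
grip_width: 69.8
finger_force: 30.0
```

It butts: the position stopped and the force rose to 16 N. I'll ease off, open and rise.

>>> play_rows --rows '[[[0,0.05,0],[0,0,0]],[[0,0,0],[0,0,0]]]'

```text
time: 10.12
tool_pos: [606.7, 54.1, 82.0]
tcp_rot: [3.141, -0.003, 1.367]
contact_force: [2.6, 9.1, 4.2]
grip_width: 69.5
finger_force: 30.0
```

>>> play_rows --rows '[[[0,0,0],[0,0,0]],[[0,0,0],[0,0,0]],[[0,0,0],[0,0,0]],[[0,0,0],[0,0,0]],[[0,0,0.5],[0,0,0]],[[0,0,1],[0,0,0]],[[0,0,1],[0,0,0]],[[0,0,1],[0,0,0]],[[0,0,1],[0,0,0]],[[0,0,0.5],[0,0,0]]]' --hand 1

```text
time: 11.38
tool_pos: [607.0, 52.1, 234.6]
tcp_rot: [3.138, -0.001, 1.366]
contact_force: [0.5, -0.2, -0.2]
grip_width: 92.1
finger_force: 0.0
```

```bash
cat > tgt.py <<'E'
from h import *
from scipy.spatial.transform import Rotation as Ro
def need(head,tilt,pos):
    o=get_obs(); Rc=Ro.from_euler('xyz',o['tcp_rot'])
    a=np.radians(head); d=np.array([np.cos(a),np.sin(a),0])
    Rt=Ro.from_rotvec(np.radians(tilt)*np.array([d[1],-d[0],0]))*Ro.from_euler('xyz',[np.pi,0,a])
    print('z',Rt.as_matrix()[:,2],'shift units',(np.array(pos)-o['tool_pos'])/30,'turn units',np.degrees((Rt*Rc.inv()).as_rotvec())/8,'q',np.round(o['joint_positions'],2))
E
python3 -c "
from tgt import *
np.set_printoptions(precision=3,suppress=True)
need(60,42,(457,-286,225))"
```

```text
z [ 0.335  0.579 -0.743] shift units [ -5.001 -11.27   -0.32 ] turn units [ 4.932 -1.85  -2.173] q [-0.04  0.5   1.29 -0.    1.35  0.16]
```

>>> play_rows --rows '[[[-0.42,-0.94,0],[0.41,-0.15,-0.18]],[[-0.42,-0.94,0],[0.41,-0.15,-0.18]],[[-0.42,-0.94,0],[0.41,-0.15,-0.18]],[[-0.42,-0.94,0],[0.41,-0.15,-0.18]],[[-0.42,-0.94,0],[0.41,-0.15,-0.18]],[[-0.42,-0.94,0],[0.41,-0.15,-0.18]],[[-0.42,-0.94,0],[0.41,-0.15,-0.18]],[[-0.42,-0.94,0],[0.41,-0.15,-0.18]],[[-0.42,-0.94,0],[0.41,-0.15,-0.18]],[[-0.42,-0.94,0],[0.41,-0.15,-0.18]],[[-0.42,-0.94,0],[0.41,-0.15,-0.18]],[[-0.42,-0.94,0],[0.41,-0.15,-0.18]]]' --hand -0.22

```text
time: 12.88
tool_pos: [454.6, -287.2, 231.8]
tcp_rot: [-3.131, -0.73, 1.046]
contact_force: [0.9, 0.2, 0.5]
grip_width: 36.0
finger_force: 0.0
```

>>> play_rows --rows '[[[0,0,0],[0,0,0]],[[0,0,0],[0,0,0]]]'

```text
time: 13.12
tool_pos: [455.3, -285.8, 231.7]
tcp_rot: [-3.131, -0.728, 1.047]
contact_force: [-0.7, -0.5, -0.5]
grip_width: 35.5
finger_force: 0.0
```

```bash
python3 - <<'E'
from tgt import *
np.set_printoptions(precision=3,suppress=True)
need(60,42,(457,-286,105))
t=capture('top'); s=capture('side')
cv2.imwrite('pics/t2.png',np.hstack([cv2.resize(c['frame'][:,:,::-1],(400,300)) for c in(t,s)]))
for c,n in((t,'top'),(s,'side')):
  for q,z in(('board_end',82),('wheel_axis',84),('bowl',84)):
    for r in pinpoint(q,n)[:3]: print(n,q,round(r['p'],2),np.array(r['at']),onz(c,r['at'],z)[:2])
  for q,z in (('slip',150),('board',82)):
   for r in trace(q,n)[:3]:
    P=np.array([onz(c,x,z)[:2] for x in np.argwhere(r['mask'])],np.float32)
    x=cv2.minAreaRect(P); print(n,q,np.array(x[0]),x[1],x[2])
E
```

```text
z [ 0.335  0.579 -0.743] shift units [ 0.057 -0.005 -4.223] turn units [ 0.    -0.066 -0.048] q [-1.05  0.53  1.48  0.61  1.57 -0.66]
top board_end 0.86 [199.9 311. ] [584.671 -43.807]
top board_end 0.33 [138.6 384.3] [ 717.539 -202.771]
top wheel_axis 0.88 [211.6 363.1] [ 556.562 -151.55 ]
top wheel_axis 0.88 [366.7 485.1] [ 239.727 -377.98 ]
top bowl 0.83 [234. 386.] [ 508.041 -196.901]
top bowl 0.74 [199.2 311. ] [585.605 -43.889]
top bowl 0.66 [257.  473.9] [ 456.387 -373.406]
top slip [ 511.988 -192.587] (94.51673889160156, 95.0029296875) 88.75630187988281
top slip [ 468.85  -346.377] (34.32721710205078, 27.52310562133789) 63.90576171875
top board [613.553  94.094] (280.55389404296875, 74.30461120605469) 78.9364013671875
top board [603.112  92.796] (225.7729034423828, 125.2325210571289) 77.50466918945312
side wheel_axis 0.57 [420.4 231.1] [ 231.179 -370.145]
side bowl 0.88 [417.  386.3] [ 433.403 -442.893]
side bowl 0.72 [290.9 360.2] [ 508.352 -192.357]
side bowl 0.62 [334.2 265.8] [ 320.722 -232.206]
side slip [ 434.332 -453.329] (87.04280853271484, 84.29624938964844) 89.90155792236328
side slip [ 486.478 -240.337] (14.937925338745117, 24.46257209777832) 75.84817504882812
side slip [ 316.081 -242.08 ] (89.99810028076172, 84.17831420898438) 68.64248657226562
side board [ 561.611 -197.459] (235.5505828857422, 174.33203125) 16.09410858154297
```

View pics/t2.png

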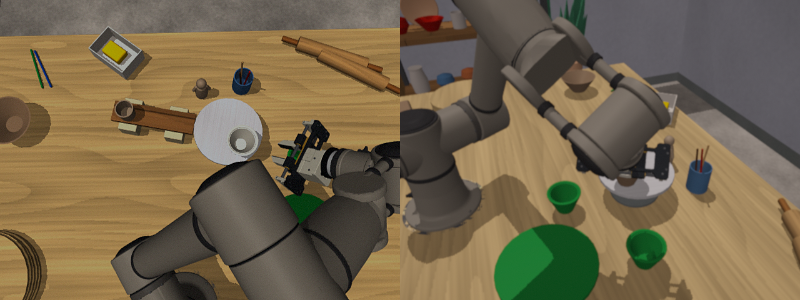

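The fingers lean towards the bowl from behind it (top half-picture 240,140). The board is butted against the wheel and the green bowl is well below the gripper. I'll lower.

>>> play_rows --rows '[[[0,0,-0.8],[0,-0.06,-0.05]],[[0,0,-0.8],[0,0,0]],[[0,0,-0.8],[0,0,0]],[[0,0,-0.8],[0,0,0]],[[0,0,-0.6],[0,0,0]],[[0.03,0,-0.4],[0,0,0]],[[0,0,0],[0,0,0]],[[0,0,0],[0,0,0]]]'

```text
time: 14.72
tool_pos: [456.4, -286.5, 106.3]
tcp_rot: [3.141, -0.732, 1.047]
contact_force: [-0.4, 0.7, 0.1]
grip_width: 36.0
finger_force: 0.0
```

```bash
python3 - <<'E'
from tgt import *
np.set_printoptions(precision=3,suppress=True)
need(60,42,(457,-286,105)); o=get_obs(); print(o['tool_pos'],o['contact_force'])
E
```

```text
z [ 0.335  0.579 -0.743] shift units [ 0.02   0.016 -0.044] turn units [0.006 0.002 0.003] q [-1.05  0.68  1.6   0.64  1.34 -0.83]
[ 456.41  -286.488  106.321] [-0.415  0.714  0.051]
```

>>> play_rows --rows '[[[0.2,0.35,0],[0,0,0]],[[0.2,0.35,0],[0,0,0]],[[0.2,0.35,0],[0,0,0]],[[0.15,0.26,0],[0,0,0]],[[0.08,0.14,0],[0,0,0]],[[0.06,0.1,0],[0,0,0]],[[0,0,0],[0,0,0]],[[0,0,0],[0,0,0]]]'

```text
time: 15.72
tool_pos: [482.8, -240.0, 105.7]
tcp_rot: [-3.141, -0.733, 1.046]
contact_force: [-0.0, 0.1, -0.5]
grip_width: 35.8
finger_force: 0.0
```

```bash
python3 - <<'E'
from h import *
o=get_obs(); print(o['tool_pos'],o['contact_force'])
t=capture('top'); s=capture('side')
cv2.imwrite('pics/c1.png',np.hstack([cv2.resize(t['frame'][170:290,310:470,::-1],(400,300)),cv2.resize(s['frame'][210:330,280:440,::-1],(400,300))]))
for r in trace('slip','top')[:3]:
    P=np.array([onz(t,x,150)[:2] for x in np.argwhere(r['mask'])],np.float32)
    x=cv2.minAreaRect(P); print(np.array(x[0]),x[1])
E
```

```text
[ 482.77096476 -240.04105193  105.70243099] [-3.83265257e-04  1.32569938e-01 -4.62522816e-01]
[ 533.02392578 -185.71765137] (53.14430618286133, 95.53958129882812)
[ 488.93228149 -374.61074829] (76.34484100341797, 25.55270767211914)
[ 715.25750732 -203.28718567] (61.8023796081543, 110.33207702636719)
```

View pics/c1.png

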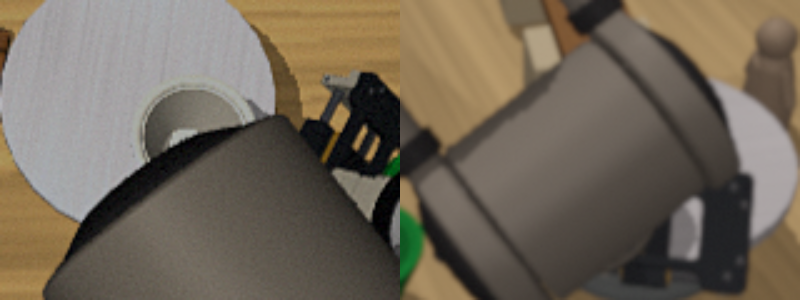

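>>> play_rows --rows '[[[0.04,0.07,0],[0,0,0]],[[0.04,0.07,0],[0,0,0]],[[0.04,0.07,0],[0,0,0]],[[0.04,0.07,0],[0,0,0]],[[0.04,0.07,0],[0,0,0]],[[0.04,0.07,0],[0,0,0]],[[0.04,0.07,0],[0,0,0]],[[0.04,0.07,0],[0,0,0]],[[0.04,0.07,0],[0,0,0]],[[0.04,0.07,0],[0,0,0]],[[0.04,0.07,0],[0,0,0]],[[0.04,0.07,0],[0,0,0]]]'

```text
time: 17.38
tool_pos: [497.3, -214.4, 105.7]
tcp_rot: [-3.141, -0.733, 1.046]
contact_force: [-0.9, -1.9, -0.2]
grip_width: 36.0
finger_force: 0.9
```

```bash
cat > bowl.py <<'E'
from h import *
from scipy.optimize import least_squares
# bowl lip from top picture: fit circle r=49..50 at z~149 to visible slip outline parts, by edge of mask away from robot
def look():
    o=get_obs(); print(np.round(o['tool_pos'],1),np.round(o['contact_force'],1),o['time'])
    t=capture('top')
    for r in trace('slip','top')[:3]:
        m=r['mask'].astype(np.uint8); cn=max(cv2.findContours(m,cv2.RETR_EXTERNAL,cv2.CHAIN_APPROX_NONE)[0],key=cv2.contourArea)[:,0]
        P=np.array([onz(t,(v,u),150)[:2] for u,v in cn])
        f=least_squares(lambda c:np.hypot(*(P-c).T)-48.5,P.mean(0),loss='soft_l1',f_scale=1)
        c=f.x; res=np.abs(np.hypot(*(P-c).T)-48.5)
        # board line frame
        u=np.array([.203,.979]); n=np.array([-.979,.203]); g=c-np.array([606.7,54])
        print('p',round(r['p'],2),'bowl',np.round(c,1),'inliers',round((res<2).mean(),2),'board x,y',round(g@u-41,1),round(g@n,1),'rel tcp',np.round(c-o['tool_pos'][:2],1))
    return t
E
python3 -c "
from bowl import *
look()"
```

```text
[ 497.3 -214.4  105.7] [-0.9 -1.9 -0.2] 17.375
p 0.84 bowl [ 516.6 -179.6] inliers 0.55 board x,y -288.0 40.8 rel tcp [19.3 34.8]
p 0.4 bowl [ 450.5 -368.2] inliers 0.34 board x,y -486.0 67.2 rel tcp [ -46.8 -153.8]
```

>>> play_rows --rows '[[[0.06,0.1,0],[0,0,0]],[[0.07,0.12,0],[0,0,0]],[[0.07,0.12,0],[0,0,0]],[[0.07,0.12,0],[0,0,0]],[[0.07,0.12,0],[0,0,0]],[[0.07,0.12,0],[0,0,0]],[[0.07,0.12,0],[0,0,0]],[[0.07,0.12,0],[0,0,0]],[[0.07,0.12,0],[0,0,0]],[[0.07,0.12,0],[0,0,0]],[[0.07,0.12,0],[0,0,0]],[[0.07,0.12,0],[0,0,0]]]'

```text
time: 18.98
tool_pos: [522.3, -171.7, 105.8]
tcp_rot: [-3.141, -0.733, 1.046]
contact_force: [-0.9, -1.3, 0.4]
grip_width: 35.3
finger_force: 0.9
```

```bash
python3 -c "
from bowl import *
t=look(); cv2.imwrite('pics/c2.png',cv2.resize(t['frame'][150:270,290:450,::-1],(640,480)))"
```

```text
[ 522.3 -171.7  105.8] [-0.9 -1.3  0.4] 18.975
p 0.6 bowl [ 542.8 -136.4] inliers 0.66 board x,y -240.4 23.9 rel tcp [20.5 35.3]
```

View pics/c2.png

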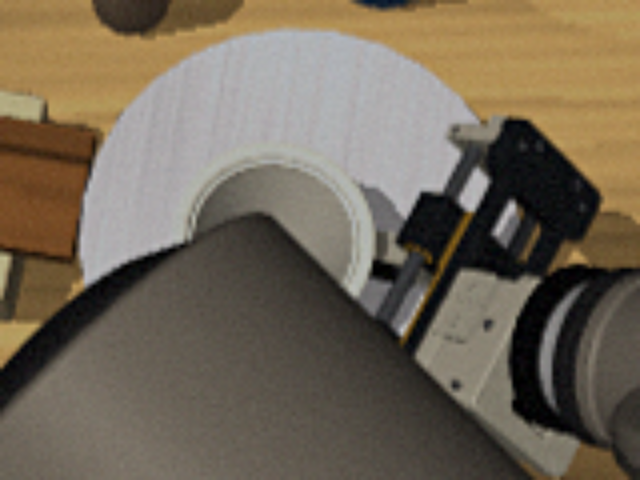

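The bowl (crop about 285,220) is seated in the cradle, and the body is clear of the lip. I'll go on pushing.

>>> play_rows --rows '[[[0.07,0.12,0],[0,0,0]],[[0.07,0.12,0],[0,0,0]],[[0.07,0.12,0],[0,0,0]],[[0.07,0.12,0],[0,0,0]],[[0.07,0.12,0],[0,0,0]],[[0.07,0.12,0],[0,0,0]],[[0.07,0.12,0],[0,0,0]],[[0.07,0.12,0],[0,0,0]],[[0.07,0.12,0],[0,0,0]],[[0.07,0.12,0],[0,0,0]],[[0.07,0.12,0],[0,0,0]],[[0.07,0.12,0],[0,0,0]]]'

```text
time: 20.58
tool_pos: [547.5, -128.5, 105.7]
tcp_rot: [-3.141, -0.733, 1.046]
contact_force: [-0.4, -1.2, -0.5]
grip_width: 35.8
finger_force: 0.9
```

>>> play_rows --rows '[[[0.07,0.12,0],[0,0,0]],[[0.07,0.12,0],[0,0,0]],[[0.07,0.12,0],[0,0,0]],[[0.07,0.12,0],[0,0,0]],[[0.07,0.12,0],[0,0,0]],[[0.05,0.08,0],[0,0,0]],[[0,0,0],[0,0,0]]]'

```text
time: 21.45
tool_pos: [559.4, -108.0, 105.8]
tcp_rot: [-3.141, -0.733, 1.047]
contact_force: [0.3, -1.5, -0.8]
grip_width: 35.8
finger_force: 0.4
```

```bash
python3 -c "
from tgt import *
from bowl import look
np.set_printoptions(precision=3,suppress=True)
look();need(78.3,42,(0,0,105))"
```

```text
[ 559.4 -108.   105.8] [ 0.3 -1.5 -0.8] 21.45
p 0.95 bowl [580.7 -72.1] inliers 0.9 board x,y -169.7 -0.2 rel tcp [21.3 35.9]
p 0.6 bowl [ 458.9 -364.5] inliers 0.2 board x,y -480.7 59.8 rel tcp [-100.6 -256.5]
z [ 0.136  0.655 -0.743] shift units [-18.646   3.604  -0.026] turn units [-0.001 -0.003  2.29 ] q [-0.7   0.63  1.73  0.83  1.11 -0.68]
```

The bowl is on the board's line (board x −170, y 0). I'll back off, turn 18.3° about it and square up to the board.

>>> play_rows --rows '[[[-0.09,-0.15,0],[0,0,0]],[[-0.09,-0.15,0],[0,0,0]],[[0.1,-0.04,0],[0,0,0.46]],[[0.1,-0.04,0],[0,0,0.46]],[[0.1,-0.04,0],[0,0,0.46]],[[0.1,-0.04,0],[0,0,0.46]],[[0.12,-0.05,0],[0,0,0.46]],[[0,0,0],[0,0,0]],[[0,0,0],[0,0,0]]]'

```text
time: 22.68
tool_pos: [569.2, -123.6, 105.6]
tcp_rot: [-3.14, -0.733, 1.366]
contact_force: [-0.3, -0.5, 0.1]
grip_width: 36.1
finger_force: 0.0
```

```bash
python3 -c "
from tgt import *
from bowl import look
np.set_printoptions(precision=3,suppress=True)
t=look();need(78.3,42,(570,-123,105))
for q in('board',):
  for r in trace(q,'top')[:2]:
    P=np.array([onz(t,x,82)[:2] for x in np.argwhere(r['mask'])],np.float32); print(cv2.minAreaRect(P))"
```

```text
[ 569.2 -123.6  105.6] [-0.3 -0.5  0.1] 22.675
p 0.84 bowl [ 458.4 -364.5] inliers 0.21 board x,y -480.8 60.3 rel tcp [-110.8 -240.9]
p 0.83 bowl [ 627.1 -115.9] inliers 0.18 board x,y -203.2 -54.5 rel tcp [58.   7.7]
z [ 0.136  0.655 -0.743] shift units [ 0.028  0.021 -0.026] turn units [-0.    -0.005 -0.001] q [-0.67  0.74  1.48  0.66  1.36 -0.76]
((617.91943359375, 118.65550231933594), (229.3997344970703, 75.79756927490234), 78.59819030761719)
```

>>> play_rows --rows '[[[0.02,0.1,0],[0,0,0]],[[0.02,0.1,0],[0,0,0]],[[0.02,0.1,0],[0,0,0]],[[0.02,0.1,0],[0,0,0]],[[0.02,0.1,0],[0,0,0]],[[0.02,0.1,0],[0,0,0]],[[0.02,0.1,0],[0,0,0]],[[0.02,0.1,0],[0,0,0]],[[0.02,0.1,0],[0,0,0]],[[0.02,0.1,0],[0,0,0]],[[0.02,0.1,0],[0,0,0]],[[0.02,0.1,0],[0,0,0]]]'

```text
time: 24.32
tool_pos: [576.8, -87.4, 105.8]
tcp_rot: [-3.141, -0.733, 1.368]
contact_force: [-0.2, -2.9, 0.7]
grip_width: 36.0
finger_force: 1.1
```

```bash
python3 -c "
from bowl import *
t=look(); cv2.imwrite('pics/c3.png',cv2.resize(t['frame'][130:270,170:390,::-1],(754,480)))
for r in trace('board','top')[:1]:
    P=np.array([onz(t,x,82)[:2] for x in np.argwhere(r['mask'])],np.float32); print(cv2.minAreaRect(P))"
```

```text
[576.8 -87.4 105.8] [-0.2 -2.9  0.7] 24.325
p 0.8 bowl [588.  -47.6] inliers 0.61 board x,y -144.3 -2.3 rel tcp [11.2 39.9]
p 0.73 bowl [ 455.4 -380.3] inliers 0.17 board x,y -496.9 60.0 rel tcp [-121.4 -292.8]
p 0.32 bowl [615.4 151.3] inliers 0.06 board x,y 56.1 11.2 rel tcp [ 38.6 238.8]
((622.8380126953125, 140.46688842773438), (186.9072265625, 74.23300170898438), 78.74881744384766)
```

View pics/c3.png

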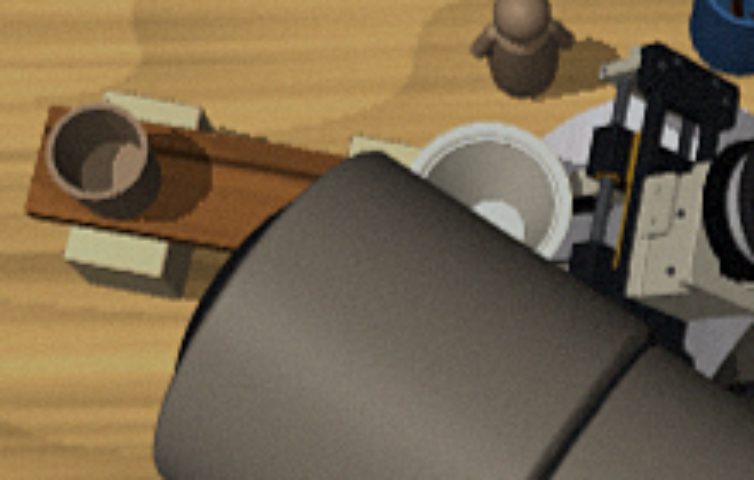

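The bowl's lip is at crop (490,190), about to cross the joint. It is on line, and the cup and figure are clear. I'll continue.

>>> play_rows --rows '[[[0.02,0.1,0],[0,0,0]],[[0.02,0.1,0],[0,0,0]],[[0.02,0.1,0],[0,0,0]],[[0.02,0.1,0],[0,0,0]],[[0.02,0.1,0],[0,0,0]],[[0.02,0.1,0],[0,0,0]],[[0.02,0.1,0],[0,0,0]],[[0.02,0.1,0],[0,0,0]],[[0.02,0.1,0],[0,0,0]],[[0.02,0.1,0],[0,0,0]],[[0.02,0.1,0],[0,0,0]],[[0.02,0.1,0],[0,0,0]]]'

```text
time: 25.98
tool_pos: [584.0, -51.4, 105.7]
tcp_rot: [-3.141, -0.733, 1.368]
contact_force: [-0.9, -1.6, -1.0]
grip_width: 35.6
finger_force: 1.0
```

```bash
python3 -c "
from bowl import *
t=look(); cv2.imwrite('pics/c4.png',cv2.resize(t['frame'][130:270,140:360,::-1],(754,480)))
for q,z in(('cup',82),('board_end',82)):
  for r in pinpoint(q,'top')[:1]: print(q,r['p'],onz(t,r['at'],z))
for r in trace('board','top')[:1]:
    P=np.array([onz(t,x,82)[:2] for x in np.argwhere(r['mask'])],np.float32); print(cv2.boxPoints(cv2.minAreaRect(P)))"
```

```text
[584.  -51.4 105.7] [-0.9 -1.6 -1. ] 25.975
p 0.63 bowl [595.5  -9.2] inliers 0.62 board x,y -105.1 -1.9 rel tcp [11.5 42.3]
p 0.55 bowl [ 456.6 -374.2] inliers 0.14 board x,y -490.6 60.0 rel tcp [-127.4 -322.7]
cup 0.62 [629.34768532 180.22913952  82.        ]
[[568.07495   57.596535]
 [641.7103    43.11393 ]
 [677.6614   225.90332 ]
 [604.026    240.38593 ]]
```

View pics/c4.png

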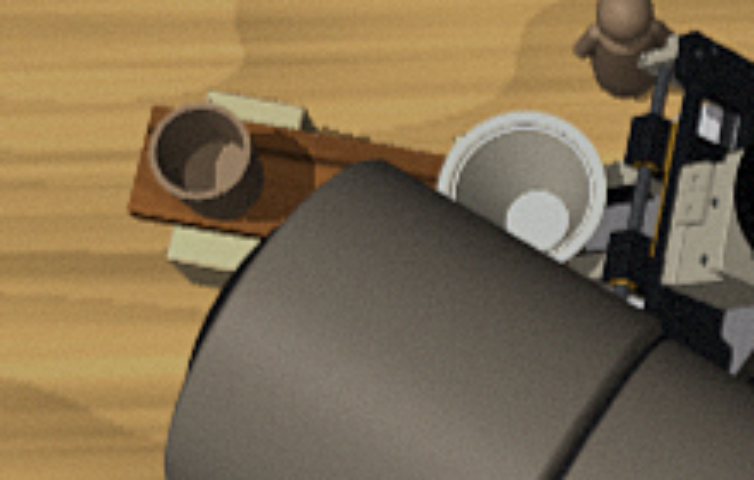

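The bowl is across the joint at board x of about −105, and the board hasn't moved (far end still at full-picture column 178). The gripper end, about x 675 at z ≥ 119, clears the figure at x ≥ 691. I'll do one more short push.

>>> play_rows --rows '[[[0.02,0.1,0],[0,0,0]],[[0.02,0.1,0],[0,0,0]],[[0.02,0.1,0],[0,0,0]],[[0.02,0.1,0],[0,0,0]],[[0.02,0.1,0],[0,0,0]],[[0.02,0.1,0],[0,0,0]],[[0.02,0.1,0],[0,0,0]],[[0.02,0.1,0],[0,0,0]],[[0.01,0.05,0],[0,0,0]],[[0,0,0],[0,0,0]]]'

```text
time: 27.48
tool_pos: [589.0, -26.0, 105.7]
tcp_rot: [-3.141, -0.733, 1.368]
contact_force: [-0.3, -0.3, -1.6]
grip_width: 35.9
finger_force: 0.6
```

```bash
python3 -c "
from bowl import *
look()"
```

```text
[589.  -26.  105.7] [-0.3 -0.3 -1.6] 27.475
p 0.92 bowl [ 456.1 -369.2] inliers 0.16 board x,y -485.9 61.6 rel tcp [-133.  -343.2]
p 0.57 bowl [599.5  15.7] inliers 0.77 board x,y -79.9 -0.8 rel tcp [10.5 41.7]
```

Board x is −80 and y is −1. I'll retreat straight back, then up, and check.

>>> play_rows --rows '[[[-0.02,-0.1,0],[0,0,0]],[[-0.06,-0.3,0],[0,0,0]],[[-0.12,-0.6,0],[0,0,0]],[[-0.12,-0.6,0],[0,0,0]],[[-0.12,-0.6,0],[0,0,0]],[[-0.14,-0.7,0.1],[0,0,0]],[[-0.14,-0.7,0.3],[0,0,0]],[[-0.14,-0.7,0.5],[0,0,0]],[[-0.3,-0.7,0.7],[0,0,0]],[[-0.4,-0.7,0.7],[0,0,0]],[[-0.4,-0.7,0.5],[0,0,0]],[[0,0,0],[0,0,0]]]'

```text
time: 29.08
tool_pos: [529.9, -220.7, 190.7]
tcp_rot: [3.139, -0.731, 1.367]
contact_force: [-0.3, -0.6, -0.6]
grip_width: 36.0
finger_force: 0.0
```

```bash
python3 -c "
from bowl import *
t=look(); s=capture('side'); cv2.imwrite('pics/c5.png',np.hstack([cv2.resize(t['frame'][130:280,150:400,::-1],(400,300)),cv2.resize(s['frame'][120:345,280:580,::-1],(400,300))]))
for q,z in(('cup',82),('board_end',82),('wheel_axis',84),('bowl',82),('figure',0),('jar',0)):
  for n,c in(('top',t),('side',s)):
    for r in pinpoint(q,n)[:2]: print(n,q,round(r['p'],2),onz(c,r['at'],z)[:2])
for r in trace('board','top')[:1]:
    P=np.array([onz(t,x,82)[:2] for x in np.argwhere(r['mask'])],np.float32); print(cv2.minAreaRect(P))"
```

```text
[ 529.9 -220.7  190.7] [-0.3 -0.6 -0.6] 29.075
p 0.62 bowl [ 438.8 -374.2] inliers 0.19 board x,y -494.3 77.4 rel tcp [ -91.1 -153.5]
p 0.6 bowl [596.9  10.3] inliers 0.88 board x,y -85.7 0.7 rel tcp [ 67. 231.]
top cup 0.94 [629.60980615 182.13366203]
top cup 0.5 [ 722.67898368 -197.63371705]
top board_end 0.63 [584.3407033  -49.02587934]
top wheel_axis 0.73 [ 565.90434424 -156.2427635 ]
side wheel_axis 0.79 [ 231.26548372 -369.16104557]
side wheel_axis 0.75 [ 559.50387967 -155.49371697]
top bowl 0.82 [ 458.52012705 -376.59084824]
top bowl 0.77 [593.92973958  12.37236175]
side bowl 0.86 [ 320.26919339 -226.18256891]
side bowl 0.81 [ 443.34425631 -441.13191726]
top figure 0.93 [723.76040188 -67.17950769]
top jar 0.67 [ 750.92451262 -214.09007248]
side jar 0.9 [ 752.57720797 -212.40445706]
((612.8997802734375, 93.2703628540039), (280.31195068359375, 75.16062927246094), 78.83055114746094)
```

View pics/c5.png

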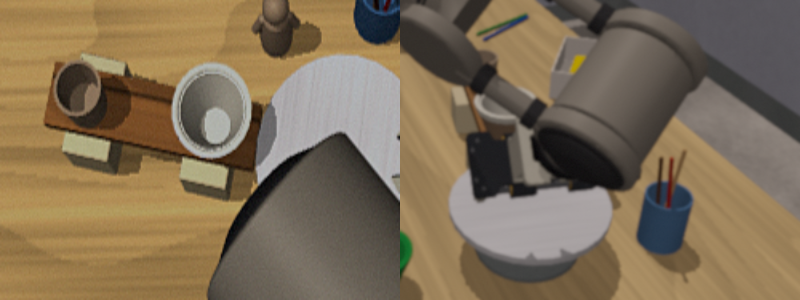

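The bowl stands upright on the board at top half (212,110), mid-width and clear of the cup at (78,88). The board end is against the wheel head, and the robot is clear of everything. I'm handing in.

```bash
python3 -c "
from plant import bot
print(bot.close_job())"
```

```text
the job is handed in; nothing more can be done
None
```

The job is handed in: by my last measurements the bowl stands on the board about 58 mm from its near end and within 1–2 mm of its middle line, clear of the cup, with the board still against the wheel head; the hand-in returned no verdict.

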